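# Hang the lipped caddy on the bench rail

## Robot

A 6-joint arm with a two-finger parallel gripper is mounted at the origin on the work surface. World frame = base frame: x ahead of the robot, y to its left, z up, the work surface at z = 0. Lengths are in m, angles in degrees, forces in N, time in s.
With the tool pointing down it reaches from about 0.35 to 0.875 m from the base axis. Payload 4.2 kg.
Tool frame: the origin (TCP) lies between the finger pads; the fingertips stand 11 mm ahead of it and the grasp point (between the pads) lies 8 mm behind it; z points along the fingers, y is the direction in which the jaws open and shut (so a half turn about z gives the same grasp; the last joint's range is limited). The gripper opens to 87 mm and grips with 3 to 60 N. Pads are 19 mm wide; open, the fingers measure 117 mm over their backs; the gripper's body (75 mm by 190 mm) begins 51 mm behind the grasp point.
Start: joints at [80.191, 22.042, 0.453, 0, -68.411, -14.817], TCP at [0.26, 0.568, 0.196] pointing down, gripper open.
Joint ranges: [-179.83, 179.83], [-69.29, 118.12], [-61.27, 80.66], [-181.25, 117.63], [-171.15, -9.14], [-177.46, 177.46]. Speed limits (degrees/s): [159.86, 159.86, 180, 180, 180, 180].

## Interface

Orientations are given as a 3x3 rotation matrix whose columns are the frame's x, y, z axes.
In Python, from station import sense, capture, get_calibration, finish_job, search_frame, cut_out gives the robot as it stands.
- The arm moves only by the tool arm_command, never from a script. Its argument "rows" is a list of rows, each an object with "fingers": the opening in per cent of the stroke, from 0 (shut) to 100 (fully open); "travel": the shift along the tool's x, y, z in cm, a list of three; "roll": the turn about the tool's z in degrees. A call has 1 to 10 rows; each row is the pose to reach, as a shift and turn from the pose commanded when the call began, along the tool's axes at that moment; what a row does not reach only later rows make up. A row lasts 1/10 s, in which the tool goes at most 50 mm and 8.59 degrees, less where a joint would pass 70% of its speed; a pose out of reach is approached as far as the arm can. A call with a gripper value outside its range is refused whole. The fingers move at their own pace and stop on an object; the grip force is fixed at half the most. Time passes only in rows, so rows that repeat a pose let the fingers close. It gives the time, the measured TCP pose, the force and the opening at its end, in the units of the state.
- sense(): the state, without advancing time (a new reading comes with each control period).
- capture(name): name is "scene" or "top" or "wrist"; returns (picture, depth): 480x640x3 uint8, red, green, blue; 480x640 float32, m along the optical axis (not along the pixel's ray), 0 where there is no reading.
- get_calibration(name): a dict with "fov_y" (degrees; the focal length in pixels is half the picture's height over the tangent of half this angle, whatever the lens; pixels are square), "cx", "cy" (the principal point, pixels), "origin" and "attitude" of the camera in the world; the wrist camera has in their place "mount" (4x4, takes a point from camera to tool coordinates, whose origin is the TCP and whose axes are the flange's). Camera axes: x right, y down, z forward; pixel columns grow to the right and rows downward; lengths in m; the calibration is good to about 2 mm. A picture is of the moment at which its call begins: read the wrist's pose just before it. get_calibration takes no time and is no camera call.
- finish_job(): hands the job in, once; it reports no verdict.
Trained networks look in the newest picture that a camera, given by its name, has taken for a name from the list of things; names that differ only in an ending like _2 or _b are one class to them, and where a whole thing is asked for, a point or a joint stands for the part that bears it (a point fixed in the world has none). Each returns a list of dicts, best first, with "p" (0 to 1); they miss things now and then, are a little off and sometimes report something else, mostly with a low value. They report only what shows in the picture. A call takes as long as a camera call. They do not tell look-alikes from the thing itself.
- search_frame(camera, label): "position" ([x, y, z] in m, in world coordinates, good to about 4 mm: the middle of the surface that is visible of it).
- cut_out(camera, label): "mask" (480x640 bool, what is visible of it).
The state is a dict: "time_s": time; "joints": joint angles; "joint_velocities": joint speeds; "effort": joint torques, N m; "tcp_pos": TCP position; "ee_rot": TCP orientation; "wrist_force": force on the tool from outside, world axes, zero at the start; "moment": the same for the moment, N m; "gripper_width": opening from 0.0 (shut) to 1.0 (fully open).
Only numpy, scipy, OpenCV 4.12 (cv2) and the standard library are available. Lean on these libraries where they do the work, as an engineer would, in place of code of your own. Each camera call takes 0.05 s, during which the arm holds its last target. There are 200 camera calls.

## Task

Hang the white caddy that has the hooked lip on the steel rail: lift it by its handle, tip its front (the side away from the lip) up by about 20 degrees, set the lip over the rail like that, then swing the front down so that the caddy hangs level with its back flat against the rest bar, and let go. Leave the other caddy, which has no lip, where it stands.

Things in the scene. Friction and masses are not known exactly. Their poses are not given: they have to be found in the camera images.
- handle (a point): Grip point of the loose white caddy to hang: open box 110 (x) x 90 (y) x 60 mm high, walls 4, about 0.25 kg, lip on its back edge, upright handle plate along its middle, 10 thick (y), 60 long (x), top 115 above the underside. Point: mid-handle, 95 above the underside, over the centre of mass. x: back to front, y across, z up. Starts level on the bench, back roughly to the robot.
- lip (a point): Mouth of that caddy's lip, 67 mm behind (-x) and 35 below handle, same axes. The lip is an upside-down U, 70 wide (y). Point: underside of its 4 mm top strip, mid-mouth. The mouth opens down, 24 wide in x: back wall 12 in front (+x), flange 12 behind, reaching 25 down, its tip flared outward.
- rail_mid (a point): Middle of the fixed rack's rail: round steel bar, 10 mm diameter, along y, 150 above the bench, 258 free between posts. x points to the side where the caddy hangs, away from the robot; z up. A flat rest bar lies 40 below, front face 19 in front (+x) of the rail's axis. Hung flat: back wall on that face, flange behind the rail, so lip is 7 in front of and 5 above the rail's axis.
- plain_caddy: The other white caddy, to be left: same box and handle, no lip. Origin at the centre of its underside, x along its length, z up.
Not all that is in view belongs to the job. Leave any brown, orange or red look-alike of the part that bears handle alone.

How it is judged:
By the outcome, as a careful person would: the job done as asked, in the order asked, and still so for the second after the job is handed in, with the robot touching nothing.
It also fails if it takes over 42 s, if anything falls off the work surface, if the arm or the gripper's body presses on something with over 40 N, if the wrist force passes 120 N, or if a joint passes its speed limit or range.

## Working session

There is one attempt and no reset: what is moved stays moved. The work goes in short steps, Python scripts to look and compute and a tool call to move; the robot and the scene stay as the last step left them, time stands still between calls to the robot, and variables do not carry over. Pictures are saved under pics/ and viewed, about 8 in all and at most 12, crops included, and the job is handed in when it is done.

Besides the shell and the picture viewer there is one more tool, called after "Request:" by a JSON object that holds its "name" and its "arguments", one argument or row to a line. arm_command: Moves the arm, as the interface text tells. Its arguments: {"type":"object","properties":{"rows":{"type":"array","items":{"type":"object","properties":{"fingers":{"type":"number"},"travel":{"type":"array","items":{"type":"number"}},"roll":{"type":"number"}}}}},"required":["rows"]}

```bash
mkdir -p pics; cat > h.py <<'E'
import numpy as np, cv2
from station import *
def cam(n):
    c=get_calibration(n); f=240/np.tan(np.radians(c['fov_y']/2))
    if 'mount' in c:
        s=sense(); M=np.array(c['mount']); R=np.array(s['ee_rot']); 
        return f,c['cx'],c['cy'],R@M[:3,:3],R@M[:3,3]+np.array(s['tcp_pos'])
    return f,c['cx'],c['cy'],np.array(c['attitude']),np.array(c['origin'])
def cloud(n,d,C=None):
    f,cx,cy,R,o=C or cam(n)
    v,u=np.mgrid[:480,:640]
    P=np.stack([(u-cx)/f*d,(v-cy)/f*d,d],-1)
    W=P@R.T+o; W[d==0]=np.nan
    return W
def save(n,im): cv2.imwrite('pics/'+n,im[...,::-1])
E
python3 - <<'E'
from h import *
np.set_printoptions(precision=4,suppress=True)
ims=[]
for n in ['scene','top']:
    im,d=capture(n); np.savez('/tmp/'+n,im=im,d=d); ims.append(im); W=cloud(n,d)
    print(n,cam(n)[4])
    for l in ['handle','lip','rail_mid','plain_caddy']:
        print(l,[(np.round(r['position'],4),round(r['p'],2)) for r in search_frame(n,l)])
    save(n+'1.png',im)
s=sense();print(s['time_s'],s['tcp_pos'],s['ee_rot'])
print(get_calibration('wrist'))
E
```

```text
scene [ 1.168  -0.3331  0.6452]
handle [(array([ 0.5788, -0.3991,  0.055 ]), 0.81), (array([ 0.6541, -0.1065,  0.0386]), 0.8), (array([ 0.794 , -0.28  ,  0.0481]), 0.79), (array([ 0.3545, -0.0328,  0.0494]), 0.61)]
lip [(array([ 0.6546, -0.1076,  0.0375]), 0.97), (array([ 0.7877, -0.2783,  0.0457]), 0.79), (array([ 0.5782, -0.3946,  0.0514]), 0.59), (array([ 0.3582, -0.0323,  0.0526]), 0.58)]
rail_mid [(array([0.4997, 0.126 , 0.1009]), 0.61), (array([ 0.6514, -0.1082,  0.0373]), 0.58)]
plain_caddy [(array([ 0.4538, -0.2621,  0.0353]), 0.63)]
top [ 0.4473 -0.091   1.0723]
handle [(array([ 0.6512, -0.1008,  0.0373]), 0.98), (array([ 0.5631, -0.397 ,  0.0495]), 0.77), (array([ 0.3376, -0.0314,  0.0323]), 0.74), (array([ 0.7805, -0.2788,  0.0413]), 0.58)]
lip [(array([ 0.5649, -0.4025,  0.0491]), 0.81), (array([ 0.7798, -0.2721,  0.0437]), 0.71), (array([ 0.6484, -0.1053,  0.0291]), 0.69), (array([ 0.3401, -0.032 ,  0.0347]), 0.67)]
rail_mid [(array([0.4837, 0.1585, 0.1122]), 0.84)]
plain_caddy [(array([ 0.4297, -0.2519,  0.0221]), 0.93)]
0.5 [0.2604 0.5681 0.1964] [[ 0.909  -0.4167 -0.0001]
 [-0.4167 -0.909  -0.    ]
 [-0.      0.0001 -1.    ]]
{'fov_y': 71.47012579179754, 'cx': 318.3608537023313, 'cy': 241.56684188621645, 'mount': array([[-0.0006, -0.9709, -0.2393,  0.0648],
       [ 1.    , -0.0006, -0.0004,  0.    ],
       [ 0.0003, -0.2393,  0.9709, -0.1881],
       [ 0.    ,  0.    ,  0.    ,  1.    ]])}
```

View pics/scene1.png

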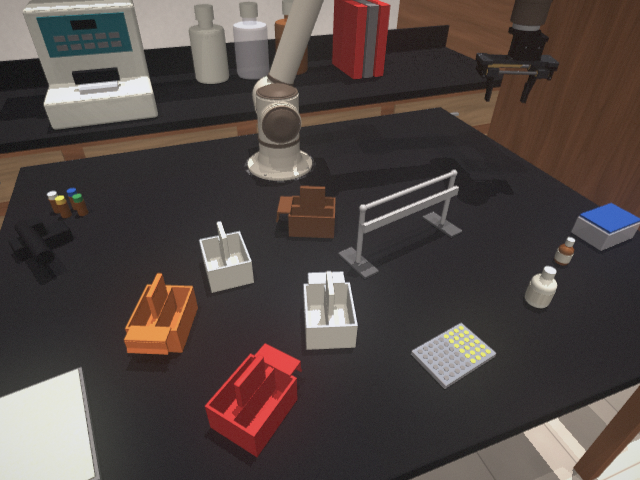

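View pics/top1.png

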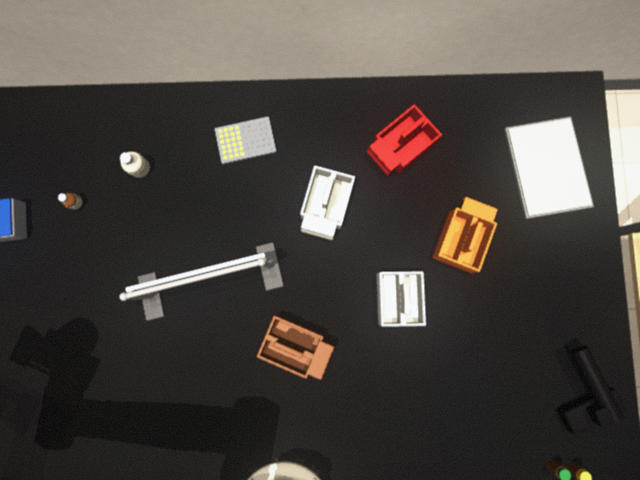

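The white caddies are at top-view (328,203), with a lip at (320,232), and (401,298), without one. The first is the one to hang. Brown (295,347), orange (466,236) and red (405,138) are decoys. The rail runs from (122,297) to (268,258). I'll measure both and confirm with an enlarged crop.

```bash
python3 - <<'E'
from h import *
np.set_printoptions(precision=4,suppress=True)
for n in ['top','scene']:
    z=np.load(f'/tmp/{n}.npz'); W=cloud(n,z['d']); im=z['im'].astype(int)
    bright=(im.min(-1)>110)
    X,Y,Z=W[...,0],W[...,1],W[...,2]
    near=(abs(X-.65)<.1)&(abs(Y+.10)<.09)&bright
    m=near&(Z>.1)&(Z<.125)
    print(n,'handle top',m.sum(),np.nanmedian(W[m],0), cv2.minAreaRect(W[m][:,:2].astype(np.float32)*1000))
    m=near&(Z>.05)&(Z<.07)
    print(' rim',m.sum(),np.nanmedian(Z[m]),cv2.minAreaRect(W[m][:,:2].astype(np.float32)*1000))
    m=near&(Z>.02)
    print(' all',cv2.minAreaRect(W[m][:,:2].astype(np.float32)*1000))
    m=(Z>.14)&(Z<.165)&(X>.35)&(X<.65)&(Y>-.05)&(Y<.4)
    P=W[m]; print(' rail',m.sum(),np.nanpercentile(P[:,2],[5,50,95]))
    if len(P)>20:
        l=cv2.fitLine(P[:,:2].astype(np.float32),cv2.DIST_HUBER,0,.001,.001).ravel(); d=l[:2];t=(P[:,:2]-l[2:])@d
        print('  line',l,'ends',l[2:]+d*np.percentile(t,.5),l[2:]+d*np.percentile(t,99.5), 'ang',np.degrees(np.arctan2(d[1],d[0])))
    m=(Z>.09)&(Z<.125)&(X>.35)&(X<.65)&(Y>0)&(Y<.4)
    P=W[m]
    if len(P)>20:
        l=cv2.fitLine(P[:,:2].astype(np.float32),cv2.DIST_HUBER,0,.001,.001).ravel(); print('  rest',len(P),l,np.nanmedian(P[:,2]))
z=np.load('/tmp/top.npz')['im']; s=np.load('/tmp/scene.npz')['im']
save('crop1.png',np.hstack([cv2.resize(z[150:250,280:380],(400,400),interpolation=2),cv2.resize(s[255:355,280:380],(400,400),interpolation=2)]))
E
```

```text
top handle top 156 [ 0.6558 -0.1051  0.1145] ((656.7697143554688, -105.154296875), (10.058900833129883, 59.618404388427734), 72.82963562011719)
 rim 928 0.06244518872160065 ((644.1864624023438, -101.18814086914062), (90.0619125366211, 139.0345916748047), 72.99190521240234)
 all ((642.3466186523438, -100.63085174560547), (90.07054138183594, 142.87844848632812), 72.99951171875)
 rail 808 [0.151  0.1543 0.1577]
  line [ 0.2253 -0.9743  0.4808  0.1573] ends [0.4493 0.2934] [0.5127 0.0194] ang -76.978325
  rest 778 [ 0.2209 -0.9753  0.49    0.1806] 0.11950802570567337
scene handle top 177 [ 0.6638 -0.1082  0.1142] ((656.3838500976562, -105.47465515136719), (9.950760841369629, 61.59810256958008), 73.05962371826172)
 rim 1097 0.05992434904909394 ((643.2759399414062, -101.284912109375), (90.08441925048828, 140.74948120117188), 72.99028015136719)
 all ((643.3027954101562, -101.28626251220703), (90.17465209960938, 140.65896606445312), 72.87144470214844)
 rail 519 [0.1463 0.1528 0.1558]
  line [ 0.2225 -0.9749  0.4836  0.1535] ends [0.4518 0.2926] [0.5142 0.0195] ang -77.14367
  rest 1031 [ 0.2222 -0.975   0.4991  0.1518] 0.11359772432036674
```

View pics/crop1.png

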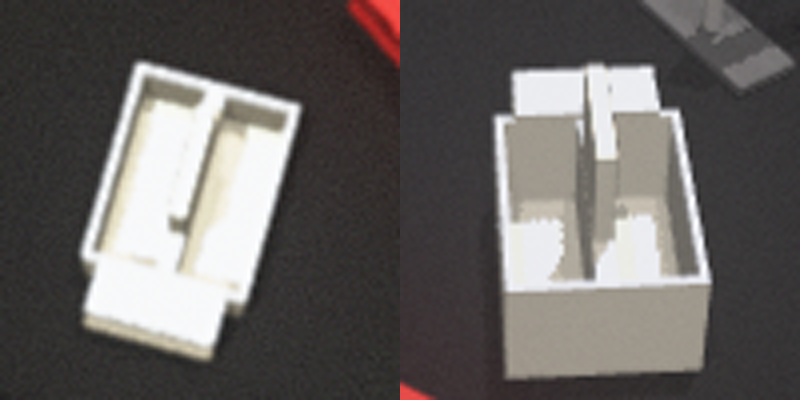

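The crop confirms it: the chosen caddy has the lip strip at its back (crop pixels 155,310 and 580,90), facing the robot. The handle top measures z=0.1145 and 10x60 mm, and the rim is 90 mm wide, matching the given sizes. Caddy yaw is about -17° and rail x-yaw about +13°. Next I work out the move.

```bash
cat >> h.py <<'E'
def go(p,yaw,s=None):
    "travel(cm) and roll(deg) from the measured pose to TCP p, tool x at world yaw (tool down)"
    s=s or sense(); R=np.array(s['ee_rot']); t=R.T@(np.array(p)-s['tcp_pos'])*100
    y0=np.degrees(np.arctan2(R[1,0],R[0,0])); r=-((yaw-y0+180)%360-180)
    return np.round(t,2),round(r,2)
E
python3 -c "
from h import *
print(go([.62,-.09,.26],-17))"
```

```text
(array([60.12, 44.84, -6.36]), np.float64(-7.63))
```

Request:
{"name": "arm_command", "arguments": {
  "rows": [
    {"fingers": 60,"travel": [0,0,-5],"roll": 0},
    {"fingers": 60,"travel": [3,2,-8],"roll": -7.6},
    {"fingers": 60,"travel": [60,45,-8],"roll": -7.6},
    {"fingers": 60,"travel": [60,45,-8],"roll": -7.6},
    {"fingers": 60,"travel": [60,45,-8],"roll": -7.6},
    {"fingers": 60,"travel": [60,45,-8],"roll": -7.6},
    {"fingers": 60,"travel": [60,45,-8],"roll": -7.6},
    {"fingers": 60,"travel": [60,45,-8],"roll": -7.6},
    {"fingers": 60,"travel": [60,45,-8],"roll": -7.6},
    {"fingers": 60,"travel": [60,45,-8],"roll": -7.6}
  ]
}}

```text
time_s: 1.5
tcp_pos: [0.4698, 0.1835, 0.2769]
ee_rot: [[0.956, -0.292, 0.001], [-0.292, -0.956, 0.001], [0.001, -0.001, -1.0]]
wrist_force: [1.0, 1.9, 0.5]
gripper_width: 0.6
```

```bash
python3 -c "
from h import *
s=sense();print(s['tcp_pos'],s['time_s'],go([.62,-.09,.26],-17))"
```

```text
[0.46977731 0.18354148 0.27693206] 1.5 (array([22.36, 21.77,  1.69]), np.float64(0.0))
```

Request:
{"name": "arm_command", "arguments": {
  "rows": [
    {"fingers": 60,"travel": [0,0,0],"roll": 0},
    {"fingers": 60,"travel": [0,0,0],"roll": 0}
  ]
}}

```text
time_s: 1.7
tcp_pos: [0.4696, 0.1843, 0.2765]
ee_rot: [[0.955, -0.296, 0.0], [-0.296, -0.955, 0.0], [-0.0, -0.0, -1.0]]
wrist_force: [-0.2, 0.9, 0.1]
gripper_width: 0.599
```

```bash
python3 - <<'E'
from h import *
C=cam('wrist'); im,d=capture('wrist'); W=cloud('wrist',d,C); np.savez('/tmp/w1',im=im,W=W); save('w1.png',im)
print(sense()['tcp_pos'],C[4])
X,Y,Z=W[...,0],W[...,1],W[...,2]
ex=np.array([.9744,.225]);ey=np.array([-.225,.9744])
U=X*ex[0]+Y*ex[1]; V=X*ey[0]+Y*ey[1]
for lo,hi in [(.14,.165),(.145,.165),(.085,.125)]:
    m=(Z>lo)&(Z<hi)&(U>.42)&(U<.58)&(V>-.1)&(V<.2)
    P=W[m]
    l=cv2.fitLine(P[:,:2].astype(np.float32),cv2.DIST_HUBER,0,.001,.001).ravel()
    print(m.sum(),'ang',np.degrees(np.arctan2(l[1],l[0])),'U pct',np.percentile(U[m],[1,5,50,95,99]).round(4),'V',np.percentile(V[m],[1,99]).round(4),'Z',np.percentile(Z[m],[1,50,99]).round(4))
E
```

```text
[0.46923855 0.18533686 0.27650333] [0.53148016 0.16513537 0.46459205]
3333 ang -76.98489 U pct [0.498  0.499  0.504  0.5081 0.5097] V [-0.092   0.1829] Z [0.1494 0.154  0.1577]
3323 ang -76.89364 U pct [0.498  0.499  0.504  0.5081 0.5097] V [-0.092   0.1829] Z [0.1497 0.154  0.1577]
2970 ang -77.00928 U pct [0.5029 0.5074 0.5184 0.5222 0.5223] V [-0.0933  0.1845] Z [0.0894 0.1195 0.1218]
```

View pics/w1.png

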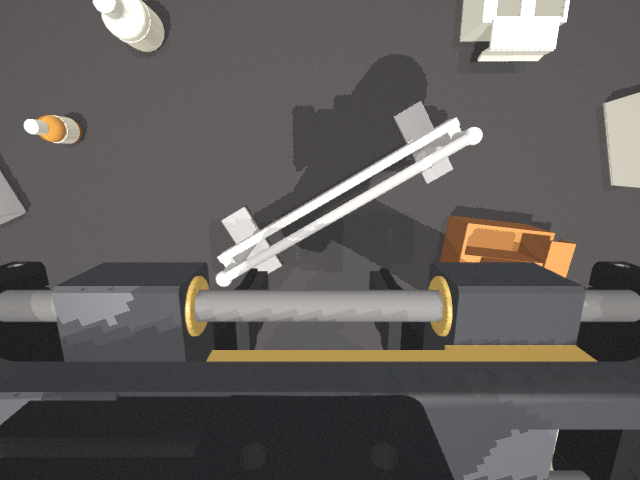

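The wrist picture shows the rail from (223,280) to (475,135) with the rest bar in front of it. In rail axes the rail is at U=0.5035, V mid=0.0455, yaw 13°, and the rest face at 0.5222 agrees (19 mm in front). On to the caddy.

```bash
python3 -c "
from h import *
print(go([.6566,-.1053,.20],-17))"
```

```text
(array([26.44, 22.29,  7.64]), np.float64(-0.07))
```

Request:
{"name": "arm_command", "arguments": {
  "rows": [
    {"fingers": 60,"travel": [26.4,22.3,1],"roll": 0},
    {"fingers": 60,"travel": [26.4,22.3,1],"roll": 0},
    {"fingers": 60,"travel": [26.4,22.3,1],"roll": 0},
    {"fingers": 60,"travel": [26.4,22.3,1],"roll": 0},
    {"fingers": 60,"travel": [26.4,22.3,1],"roll": 0},
    {"fingers": 60,"travel": [26.4,22.3,1],"roll": 0},
    {"fingers": 60,"travel": [26.4,22.3,1],"roll": 0},
    {"fingers": 60,"travel": [26.4,22.3,7.6],"roll": 0},
    {"fingers": 60,"travel": [26.4,22.3,7.6],"roll": 0},
    {"fingers": 60,"travel": [26.4,22.3,7.6],"roll": 0}
  ]
}}

```text
time_s: 2.75
tcp_pos: [0.6547, -0.1034, 0.1961]
ee_rot: [[0.957, -0.291, -0.008], [-0.291, -0.957, 0.0], [-0.008, 0.002, -1.0]]
wrist_force: [-0.5, -0.3, 0.2]
gripper_width: 0.6
```

```bash
python3 - <<'E'
from h import *
C=cam('wrist'); s=sense(); im,d=capture('wrist'); W=cloud('wrist',d,C); save('w2.png',im)
print(s['tcp_pos'],s['joints'])
X,Y,Z=W[...,0],W[...,1],W[...,2]
near=(abs(X-.65)<.12)&(abs(Y+.10)<.1)&(im.min(-1)>100)
for lo,hi in [(.105,.125),(.05,.07)]:
    m=near&(Z>lo)&(Z<hi); print(m.sum(),np.median(Z[m]) if m.any() else 0,cv2.minAreaRect(W[m][:,:2].astype(np.float32)*1000) if m.any() else 0)
print(go([.6566,-.1053,.087],-17))
E
```

```text
[ 0.65474142 -0.10340455  0.19613852] [ 4.94555072e+00  2.60415593e+01  6.75771957e+00 -6.11072600e-02
 -7.11801200e+01  6.81457554e+01]
833 0.11459527166685546 ((656.3370971679688, -104.98761749267578), (9.33617115020752, 59.60051345825195), 72.94263458251953)
3252 0.0601689464872083 ((649.8821411132812, -102.59281158447266), (90.16049194335938, 123.2371597290039), 72.96581268310547)
(array([ 0.11,  0.14, 11.22]), np.float64(0.11))
```

Request:
{"name": "arm_command", "arguments": {
  "rows": [
    {"fingers": 60,"travel": [0,0,0],"roll": 0},
    {"fingers": 60,"travel": [0,0,4],"roll": 0},
    {"fingers": 60,"travel": [0,0,8],"roll": 0},
    {"fingers": 60,"travel": [0,0,10.5],"roll": 0},
    {"fingers": 60,"travel": [0,0,11.2],"roll": 0},
    {"fingers": 60,"travel": [0,0,11.2],"roll": 0},
    {"fingers": 60,"travel": [0,0,11.2],"roll": 0}
  ]
}}

```text
time_s: 3.5
tcp_pos: [0.6584, -0.1048, 0.0913]
ee_rot: [[0.956, -0.292, 0.005], [-0.292, -0.957, -0.0], [0.005, -0.001, -1.0]]
wrist_force: [0.3, -0.4, 0.6]
gripper_width: 0.602
```

```bash
python3 -c "
from h import *
print(sense()['tcp_pos'],go([.6563,-.105,.087],-17))"
```

```text
[ 0.65838171 -0.10481875  0.09128693] (array([-0.2 ,  0.08,  0.43]), np.float64(0.04))
```

Request:
{"name": "arm_command", "arguments": {
  "rows": [
    {"fingers": 60,"travel": [0,0,0.2],"roll": 0},
    {"fingers": 60,"travel": [0,0,0.2],"roll": 0},
    {"fingers": 0,"travel": [0,0,0.2],"roll": 0},
    {"fingers": 0,"travel": [0,0,0.2],"roll": 0},
    {"fingers": 0,"travel": [0,0,0.2],"roll": 0},
    {"fingers": 0,"travel": [0,0,0.2],"roll": 0},
    {"fingers": 0,"travel": [0,0,0.2],"roll": 0},
    {"fingers": 0,"travel": [0,0,0.2],"roll": 0}
  ]
}}

```text
time_s: 4.3
tcp_pos: [0.6564, -0.1051, 0.0864]
ee_rot: [[0.956, -0.293, -0.0], [-0.293, -0.956, -0.0], [-0.0, 0.0, -1.0]]
wrist_force: [0.2, 0.5, 0.3]
gripper_width: 0.14
```

```bash
python3 -c "
from h import *
print(sense()['tcp_pos'],go([.6563,-.105,.087],-17))"
```

```text
[ 0.65635034 -0.10513231  0.08637496] (array([-0.01, -0.01, -0.06]), np.float64(-0.03))
```

Request:
{"name": "arm_command", "arguments": {
  "rows": [
    {"fingers": 0,"travel": [0,0,0],"roll": 0},
    {"fingers": 0,"travel": [0,0,0],"roll": 0},
    {"fingers": 0,"travel": [0,0,-1],"roll": 0},
    {"fingers": 0,"travel": [0,0,-4],"roll": 0},
    {"fingers": 0,"travel": [0,0,-8],"roll": 0},
    {"fingers": 0,"travel": [0,0,-12],"roll": 0},
    {"fingers": 0,"travel": [0,0,-16],"roll": 0},
    {"fingers": 0,"travel": [0,0,-20],"roll": 0},
    {"fingers": 0,"travel": [0,0,-20],"roll": 0},
    {"fingers": 0,"travel": [0,0,-20],"roll": 0}
  ]
}}

```text
time_s: 5.3
tcp_pos: [0.6561, -0.1049, 0.2871]
ee_rot: [[0.956, -0.293, 0.001], [-0.293, -0.956, 0.001], [0.001, -0.001, -1.0]]
wrist_force: [-1.2, 0.5, -4.0]
gripper_width: 0.104
```

```bash
cat >> h.py <<'E'
ex=np.array([.9744,.225]);ey=np.array([-.225,.9744]); RU,RV,RZ=.5035,.0455,.150
def rail(dx,dz,dv=0):
    "TCP world position putting the grasp point dx in front of and dz above the rail axis"
    return np.r_[ex*(RU+dx)+ey*(RV+dv),RZ+dz-.008]
def rel(s=None):
    s=s or sense(); p=np.array(s['tcp_pos']); return np.round([(p[:2]@ex-RU)*1e3,(p[:2]@ey-RV)*1e3,(p[2]+.008-RZ)*1e3],1)
E
python3 - <<'E'
from h import *
s=sense();print(s['tcp_pos'],s['wrist_force'],s['moment'],s['gripper_width'])
print(go(rail(-.045,.140),13))
E
```

```text
[ 0.65609551 -0.10487172  0.28710727] [-1.20703098  0.51621525 -3.95440508] [ 0.10801973  0.189909   -0.02080884] 0.1043848960512638
(array([-28.39, -17.69,   0.51]), np.float64(-30.04))
```

Request:
{"name": "arm_command", "arguments": {
  "rows": [
    {"fingers": 0,"travel": [-3.5,-2.2,0],"roll": -3},
    {"fingers": 0,"travel": [-7,-4.4,0],"roll": -7},
    {"fingers": 0,"travel": [-10.5,-6.6,0],"roll": -11},
    {"fingers": 0,"travel": [-14,-8.8,0],"roll": -15},
    {"fingers": 0,"travel": [-17.5,-11,0],"roll": -19},
    {"fingers": 0,"travel": [-21,-13.2,0],"roll": -23},
    {"fingers": 0,"travel": [-24.5,-15.4,0],"roll": -27},
    {"fingers": 0,"travel": [-27,-17,0],"roll": -30},
    {"fingers": 0,"travel": [-28.4,-17.7,0],"roll": -30},
    {"fingers": 0,"travel": [-28.4,-17.7,0],"roll": -30}
  ]
}}

```text
time_s: 6.3
tcp_pos: [0.434, 0.1477, 0.2845]
ee_rot: [[0.974, 0.227, -0.004], [0.227, -0.974, -0.002], [-0.005, 0.001, -1.0]]
wrist_force: [0.8, -0.3, -3.5]
gripper_width: 0.101
```

Request:
{"name": "arm_command", "arguments": {
  "rows": [
    {"fingers": 0,"travel": [0,0,0],"roll": 0},
    {"fingers": 0,"travel": [0,0,0],"roll": 0},
    {"fingers": 0,"travel": [0,0,0],"roll": 0}
  ]
}}

```text
time_s: 6.6
tcp_pos: [0.4369, 0.1466, 0.2858]
ee_rot: [[0.975, 0.223, -0.001], [0.223, -0.975, -0.001], [-0.001, 0.001, -1.0]]
wrist_force: [0.6, 0.4, -3.8]
gripper_width: 0.107
```

```bash
python3 - <<'E'
from h import *
s=sense();print(rel(s),s['joints'],s['wrist_force'],s['moment'],s['gripper_width'])
print(go(rail(-.045,.105),13))
im,d=capture('scene'); save('s2.png',cv2.resize(im[60:320,220:520],(750,650))[:600]); np.savez('/tmp/s2',im=im,d=d)
E
```

```text
[-44.8  -1.  143.8] [ 3.88330308e+01  2.49809805e+00 -1.21378896e+01  1.16239986e-03
 -7.54473633e+01  6.40560091e+01] [ 0.64366758  0.3618723  -3.76221307] [-0.12841813 -0.02841772  0.06415857] 0.10687869436934326
(array([-0.01, -0.1 ,  3.88]), np.float64(-0.11))
```

View pics/s2.png

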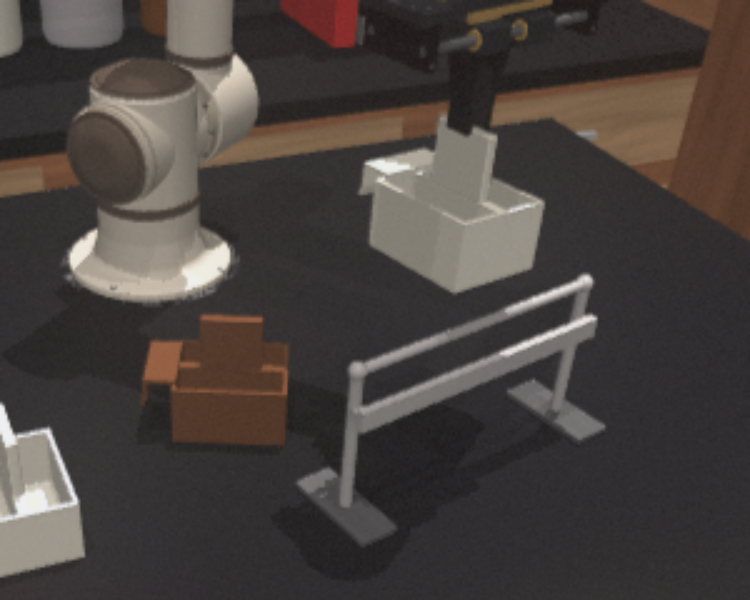

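The caddy hangs level in the grip above and behind the rail, clear of the brown decoy. The tool only rolls about its own z, so I'll tip the caddy by pressing its front underside on the rail and pivoting it in the pads.

Request:
{"name": "arm_command", "arguments": {
  "rows": [
    {"fingers": 0,"travel": [-0.3,-0.1,2.5],"roll": 0},
    {"fingers": 0,"travel": [-0.3,-0.1,4.0],"roll": 0},
    {"fingers": 0,"travel": [-0.3,-0.1,4.28],"roll": 0},
    {"fingers": 0,"travel": [-0.3,-0.1,4.28],"roll": 0},
    {"fingers": 0,"travel": [-0.7,-0.1,4.55],"roll": 0},
    {"fingers": 0,"travel": [-1.15,-0.1,4.84],"roll": 0},
    {"fingers": 0,"travel": [-1.55,-0.1,5.1],"roll": 0},
    {"fingers": 0,"travel": [-1.96,-0.1,5.37],"roll": 0},
    {"fingers": 0,"travel": [-1.96,-0.1,5.37],"roll": 0}
  ]
}}

```text
time_s: 7.55
tcp_pos: [0.4168, 0.1431, 0.2337]
ee_rot: [[0.974, 0.225, 0.001], [0.225, -0.974, -0.001], [0.0, 0.001, -1.0]]
wrist_force: [-2.6, -3.9, 6.1]
gripper_width: 0.104
```

```bash
cat >> h.py <<'E'
def tilt(name,save_as=None):
    "front-up tilt of the held caddy from its front face (scene camera): plane fit"
    s=sense(); im,d=capture(name); W=cloud(name,d); p=np.array(s['tcp_pos'])
    q=np.stack([W[...,:2]@ex-p[:2]@ex,W[...,:2]@ey-p[:2]@ey,W[...,2]-p[2]-.008],-1)
    m=(np.abs(q[...,0])<.11)&(np.abs(q[...,1])<.06)&(q[...,2]<0)&(q[...,2]>-.12)&(im.min(-1)>60)
    dx=q[:,2:]-q[:,:-2]; dy=q[2:]-q[:-2]
    n=np.full(q.shape,np.nan); n[1:-1,1:-1]=np.cross(dy[:,1:-1],dx[1:-1]); n/=np.linalg.norm(n,axis=-1,keepdims=True)
    n*=np.sign(n[...,:1])
    g=m&(n[...,0]>.75)&(np.abs(n[...,1])<.5)&(q[...,0]>.03)
    Q=q[g]; 
    for _ in range(4):
        c=np.median(Q,0); v=np.linalg.svd(Q-Q.mean(0),full_matrices=False)[2][2]; v*=np.sign(v[0]); r=(Q-Q.mean(0))@v; k=np.abs(r)<.003
        if k.sum()>30: Q=Q[k]
    print('tilt',len(Q),np.degrees(np.arctan2(v[2],v[0])).round(1),'yaw',np.degrees(np.arctan2(v[1],v[0])).round(1),'dist handle->face',(v@Q.mean(0)*1e3).round(1))
    if save_as: save(save_as,cv2.resize(im[60:320,220:520],(690,598)))
    return im,q
E
python3 - <<'E'
from h import *
s=sense();print(s['time_s'],rel(s),s['wrist_force'],s['moment'],s['gripper_width'])
tilt('scene')
E
```

```text
7.55 [-65.2   0.1  91.7] [-2.6495816  -3.90061911  6.13721004] [-1.14562902  0.63747549 -0.1184832 ] 0.10402011651281108
tilt 600 8.3 yaw -0.7 dist handle->face 55.7
```

Request:
{"name": "arm_command", "arguments": {
  "rows": [
    {"fingers": 0,"travel": [-0.4,0,0.3],"roll": 0},
    {"fingers": 0,"travel": [-0.76,0,0.59],"roll": 0},
    {"fingers": 0,"travel": [-1.12,0,0.92],"roll": 0},
    {"fingers": 0,"travel": [-1.47,0,1.25],"roll": 0},
    {"fingers": 0,"travel": [-1.74,0,1.54],"roll": 0},
    {"fingers": 0,"travel": [-1.74,0,1.54],"roll": 0},
    {"fingers": 0,"travel": [-1.74,0,1.54],"roll": 0}
  ]
}}

```text
time_s: 8.3
tcp_pos: [0.3981, 0.1376, 0.2181]
ee_rot: [[0.974, 0.225, -0.004], [0.225, -0.974, -0.005], [-0.005, 0.004, -1.0]]
wrist_force: [-7.6, -6.6, 10.7]
gripper_width: 0.106
```

```bash
python3 - <<'E'
from h import *
s=sense();print(s['time_s'],rel(s),s['wrist_force'],s['gripper_width'])
tilt('scene')
E
```

```text
8.3 [-84.6  -1.   76.1] [-7.56260981 -6.6214426  10.7011361 ] 0.10622880516448098
tilt 760 19.0 yaw -0.4 dist handle->face 60.1
```

Request:
{"name": "arm_command", "arguments": {
  "rows": [
    {"fingers": 0,"travel": [0,0,-2],"roll": 0},
    {"fingers": 0,"travel": [0,0,-5],"roll": 0},
    {"fingers": 0,"travel": [0,0,-8],"roll": 0},
    {"fingers": 0,"travel": [3,-0.1,-8],"roll": 0},
    {"fingers": 0,"travel": [7,-0.1,-8],"roll": 0},
    {"fingers": 0,"travel": [11,-0.1,-8],"roll": 0},
    {"fingers": 0,"travel": [14,-0.1,-8],"roll": 0},
    {"fingers": 0,"travel": [14.5,-0.1,-8],"roll": 0},
    {"fingers": 0,"travel": [14.5,-0.1,-8],"roll": 0},
    {"fingers": 0,"travel": [14.5,-0.1,-8],"roll": 0}
  ]
}}

```text
time_s: 9.35
tcp_pos: [0.5406, 0.1735, 0.2965]
ee_rot: [[0.974, 0.225, -0.002], [0.225, -0.974, -0.0], [-0.002, -0.0, -1.0]]
wrist_force: [-0.8, -0.1, -3.6]
gripper_width: 0.102
```

Request:
{"name": "arm_command", "arguments": {
  "rows": [
    {"fingers": 0,"travel": [0,0,0],"roll": 0},
    {"fingers": 0,"travel": [0,0,0],"roll": 0},
    {"fingers": 0,"travel": [0,0,0],"roll": 0},
    {"fingers": 0,"travel": [0,0,0],"roll": 0}
  ]
}}

```text
time_s: 9.75
tcp_pos: [0.5411, 0.1735, 0.2978]
ee_rot: [[0.974, 0.225, 0.001], [0.225, -0.974, 0.0], [0.001, -0.0, -1.0]]
wrist_force: [-1.1, -0.6, -4.2]
gripper_width: 0.102
```

```bash
python3 - <<'E'
from h import *
s=sense();print(s['time_s'],rel(s),s['wrist_force'],s['gripper_width'])
im,q=tilt('scene','s3.png')
np.savez('/tmp/s3',im=im,q=q)
tilt('scene')
E
```

```text
9.75 [ 62.8   1.8 155.8] [-1.14008683 -0.61438201 -4.23598921] 0.10178796839773735
tilt 637 14.0 yaw -0.1 dist handle->face 55.8
tilt 687 14.0 yaw 0.1 dist handle->face 55.8
```

View pics/s3.png

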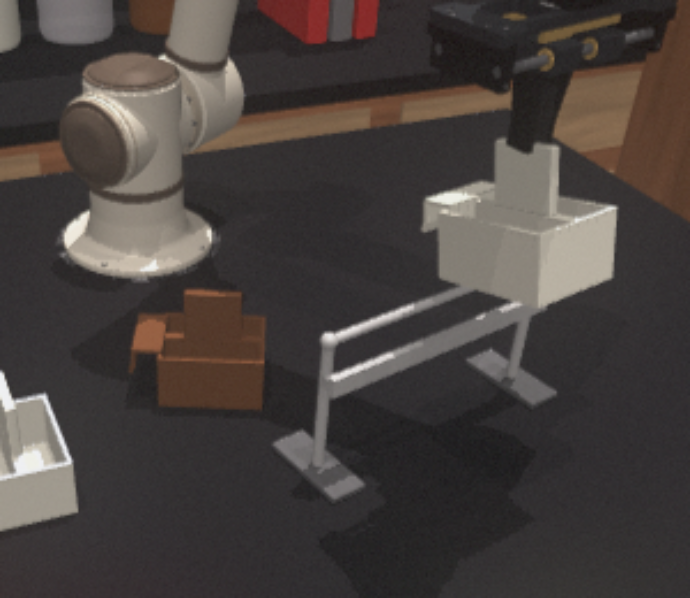

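Tilt has relaxed to 14° after lifting, measured twice. I'll go back and press further, to about 26–27°, to end up near 20°.

Request:
{"name": "arm_command", "arguments": {
  "rows": [
    {"fingers": 0,"travel": [-3,0,0],"roll": 0},
    {"fingers": 0,"travel": [-7,0.1,0],"roll": 0},
    {"fingers": 0,"travel": [-11,0.2,0],"roll": 0},
    {"fingers": 0,"travel": [-13.3,0.2,0.5],"roll": 0},
    {"fingers": 0,"travel": [-13.3,0.2,3.5],"roll": 0},
    {"fingers": 0,"travel": [-13.3,0.2,6],"roll": 0},
    {"fingers": 0,"travel": [-13.3,0.2,7.0],"roll": 0},
    {"fingers": 0,"travel": [-13.3,0.2,7.0],"roll": 0}
  ]
}}

```text
time_s: 10.65
tcp_pos: [0.4106, 0.1404, 0.2279]
ee_rot: [[0.974, 0.225, -0.004], [0.225, -0.974, -0.003], [-0.004, 0.002, -1.0]]
wrist_force: [-4.0, -2.0, 2.9]
gripper_width: 0.107
```

Request:
{"name": "arm_command", "arguments": {
  "rows": [
    {"fingers": 0,"travel": [-0.4,0,0.35],"roll": 0},
    {"fingers": 0,"travel": [-0.8,0,0.75],"roll": 0},
    {"fingers": 0,"travel": [-1.15,0,1.1],"roll": 0},
    {"fingers": 0,"travel": [-1.5,0,1.5],"roll": 0},
    {"fingers": 0,"travel": [-1.75,0,1.8],"roll": 0},
    {"fingers": 0,"travel": [-1.75,0,1.8],"roll": 0},
    {"fingers": 0,"travel": [-1.75,0,1.8],"roll": 0},
    {"fingers": 0,"travel": [-1.75,0,1.8],"roll": 0}
  ]
}}

```text
time_s: 11.45
tcp_pos: [0.3936, 0.1363, 0.212]
ee_rot: [[0.974, 0.225, -0.003], [0.225, -0.974, -0.003], [-0.003, 0.002, -1.0]]
wrist_force: [-11.7, -2.8, 11.9]
gripper_width: 0.106
```

```bash
python3 - <<'E'
from h import *
s=sense();print(s['time_s'],rel(s),s['wrist_force'],s['gripper_width'])
tilt('scene')
E
```

```text
11.45 [-89.3  -1.3  70. ] [-11.67877598  -2.84868671  11.88253489] 0.10590715791333567
tilt 749 20.8 yaw 0.2 dist handle->face 62.2
```

Request:
{"name": "arm_command", "arguments": {
  "rows": [
    {"fingers": 0,"travel": [-0.3,0,0.35],"roll": 0},
    {"fingers": 0,"travel": [-0.6,0,0.75],"roll": 0},
    {"fingers": 0,"travel": [-0.6,0,0.75],"roll": 0},
    {"fingers": 0,"travel": [-0.6,0,0.75],"roll": 0},
    {"fingers": 0,"travel": [-0.6,0,-2],"roll": 0},
    {"fingers": 0,"travel": [-0.6,0,-5],"roll": 0},
    {"fingers": 0,"travel": [-0.6,0,-8],"roll": 0},
    {"fingers": 0,"travel": [-0.6,0,-8],"roll": 0},
    {"fingers": 0,"travel": [-0.6,0,-8],"roll": 0}
  ]
}}

```text
time_s: 12.4
tcp_pos: [0.3892, 0.1366, 0.2894]
ee_rot: [[0.975, 0.224, -0.0], [0.224, -0.975, 0.001], [0.0, -0.001, -1.0]]
wrist_force: [-0.3, -0.6, -3.7]
gripper_width: 0.107
```

```bash
python3 - <<'E'
from h import *
s=sense();print(s['time_s'],rel(s),s['wrist_force'],s['gripper_width'])
tilt('scene')
E
```

```text
12.4 [-93.5   0.  147.4] [-0.29205921 -0.61129081 -3.66647747] 0.107284192179328
tilt 555 22.2 yaw -0.0 dist handle->face 56.1
```

22.2° after release. I'll cross over the rail and check the tilt again.

Request:
{"name": "arm_command", "arguments": {
  "rows": [
    {"fingers": 0,"travel": [2,0,0],"roll": 0},
    {"fingers": 0,"travel": [5,0,0],"roll": 0},
    {"fingers": 0,"travel": [8,0,0],"roll": 0},
    {"fingers": 0,"travel": [10.5,0,0],"roll": 0},
    {"fingers": 0,"travel": [11.5,0,0],"roll": 0},
    {"fingers": 0,"travel": [11.5,0,0],"roll": 0},
    {"fingers": 0,"travel": [11.5,0,0],"roll": 0},
    {"fingers": 0,"travel": [11.5,0,0],"roll": 0},
    {"fingers": 0,"travel": [11.5,0,0],"roll": 0}
  ]
}}

```text
time_s: 13.35
tcp_pos: [0.5006, 0.162, 0.2898]
ee_rot: [[0.974, 0.225, 0.0], [0.225, -0.974, 0.0], [0.001, -0.0, -1.0]]
wrist_force: [-0.7, 0.7, -3.7]
gripper_width: 0.104
```

```bash
python3 - <<'E'
from h import *
s=sense();print(s['time_s'],rel(s),s['wrist_force'],s['gripper_width'])
tilt('scene');im,q=tilt('scene')
# lip top strip: points behind, relative to grasp point
m=(q[...,0]<-.03)&(q[...,0]>-.1)&(abs(q[...,1])<.045)&(q[...,2]>-.085)&(q[...,2]<-.02)&(im.min(-1)>100)
Q=q[m]*1e3; print(m.sum(), np.percentile(Q,[2,50,98],axis=0).round(1), np.degrees(np.arctan(np.polyfit(Q[:,0],Q[:,2],1)[0])))
E
```

```text
13.35 [ 20.8  -0.3 147.8] [-0.71889846  0.65022953 -3.73959579] 0.10425095556202688
tilt 583 22.3 yaw 0.2 dist handle->face 55.7
tilt 646 21.7 yaw -0.1 dist handle->face 56.6
243 [[-61.4 -43.  -82.1]
 [-46.4 -21.2 -52.5]
 [-30.4  25.6 -45.2]] 30.157558912576558
```

Request:
{"name": "arm_command", "arguments": {
  "rows": [
    {"fingers": 0,"travel": [0.1,0,1],"roll": 0},
    {"fingers": 0,"travel": [0.1,0,2.1],"roll": 0},
    {"fingers": 0,"travel": [0.6,0,3.5],"roll": 0},
    {"fingers": 0,"travel": [1.2,0,4.9],"roll": 0},
    {"fingers": 0,"travel": [1.2,0,4.9],"roll": 0},
    {"fingers": 0,"travel": [1.2,0,4.9],"roll": 0},
    {"fingers": 0,"travel": [1.2,0,4.9],"roll": 0}
  ]
}}

```text
time_s: 14.15
tcp_pos: [0.5135, 0.165, 0.2409]
ee_rot: [[0.974, 0.225, 0.001], [0.225, -0.974, 0.0], [0.001, -0.0, -1.0]]
wrist_force: [-0.5, 0.1, -2.3]
gripper_width: 0.103
```

```bash
python3 - <<'E'
from h import *
s=sense();print(s['time_s'],rel(s),s['wrist_force'],s['gripper_width'])
tilt('scene','s4.png')
E
```

```text
14.15 [34.  -0.2 98.9] [-0.47959216  0.1261778  -2.28608098] 0.10348577055204883
tilt 591 21.9 yaw 0.1 dist handle->face 56.1
```

View pics/s4.png

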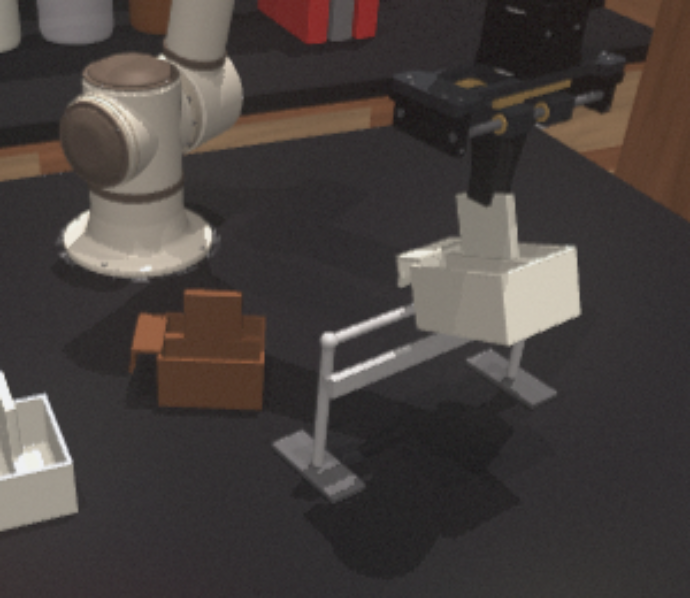

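The tilted caddy is over the rail with the lip (420,265) just above the bar and nothing touching. Lowering along the mouth's own axis.

Request:
{"name": "arm_command", "arguments": {
  "rows": [
    {"fingers": 0,"travel": [0.4,0,1.0],"roll": 0},
    {"fingers": 0,"travel": [0.8,0,2.0],"roll": 0},
    {"fingers": 0,"travel": [1.1,0,2.8],"roll": 0},
    {"fingers": 0,"travel": [1.3,0,3.3],"roll": 0},
    {"fingers": 0,"travel": [1.4,0,3.5],"roll": 0},
    {"fingers": 0,"travel": [1.4,0,3.5],"roll": 0},
    {"fingers": 0,"travel": [1.4,0,3.5],"roll": 0}
  ]
}}

```text
time_s: 14.9
tcp_pos: [0.527, 0.1681, 0.2056]
ee_rot: [[0.974, 0.225, 0.001], [0.225, -0.974, 0.0], [0.001, -0.0, -1.0]]
wrist_force: [-0.4, -0.7, -3.2]
gripper_width: 0.105
```

```bash
python3 - <<'E'
from h import *
s=sense();print(s['time_s'],rel(s),s['wrist_force'],s['gripper_width'])
tilt('scene','s5.png')
E
```

```text
14.9 [47.8 -0.3 63.6] [-0.43332743 -0.67327238 -3.19499701] 0.10528721391196659
tilt 574 22.1 yaw -0.0 dist handle->face 56.0
```

View pics/s5.png

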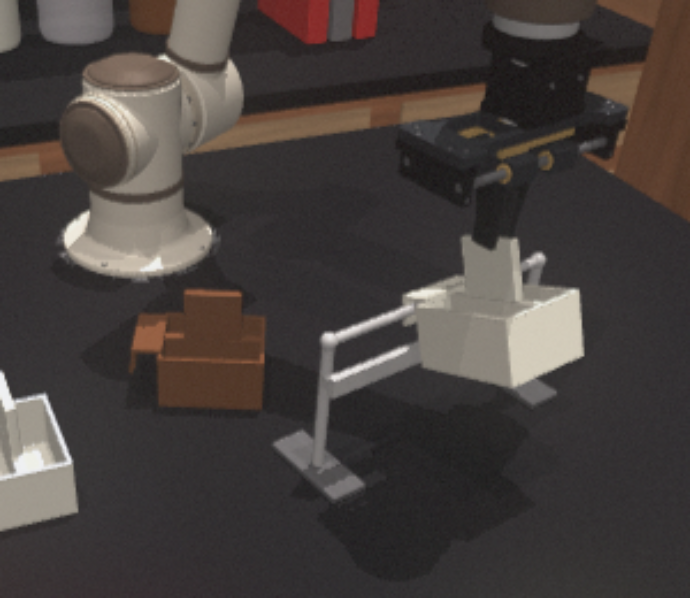

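The lip now straddles the rail, with no contact force. Next I seat it and swing the front down on an arc about the rail.

Request:
{"name": "arm_command", "arguments": {
  "rows": [
    {"fingers": 0,"travel": [0,0,0.15],"roll": 0},
    {"fingers": 0,"travel": [0.4,0,0.38],"roll": 0},
    {"fingers": 0,"travel": [0.75,0,0.6],"roll": 0},
    {"fingers": 0,"travel": [1.1,0,0.84],"roll": 0},
    {"fingers": 0,"travel": [1.43,0,1.08],"roll": 0},
    {"fingers": 0,"travel": [1.75,0,1.35],"roll": 0},
    {"fingers": 0,"travel": [2.06,0,1.62],"roll": 0},
    {"fingers": 0,"travel": [2.06,0,1.62],"roll": 0}
  ]
}}

```text
time_s: 15.75
tcp_pos: [0.5473, 0.1727, 0.1887]
ee_rot: [[0.974, 0.224, -0.0], [0.224, -0.974, -0.0], [-0.0, 0.0, -1.0]]
wrist_force: [-0.5, -0.4, -2.3]
gripper_width: 0.105
```

```bash
python3 - <<'E'
from h import *
s=sense();print(s['time_s'],rel(s),s['wrist_force'],s['gripper_width'])
tilt('scene')
E
```

```text
15.75 [68.7 -0.3 46.7] [-0.5031986  -0.41815101 -2.33536525] 0.1054321701365294
tilt 638 7.2 yaw -0.0 dist handle->face 52.5
```

Request:
{"name": "arm_command", "arguments": {
  "rows": [
    {"fingers": 0,"travel": [0.2,0,0.25],"roll": 0},
    {"fingers": 0,"travel": [0.4,0,0.5],"roll": 0},
    {"fingers": 0,"travel": [0.5,0,0.7],"roll": 0},
    {"fingers": 0,"travel": [0.5,0,0.8],"roll": 0},
    {"fingers": 0,"travel": [0.5,0,0.8],"roll": 0},
    {"fingers": 0,"travel": [0.5,0,0.8],"roll": 0}
  ]
}}

```text
time_s: 16.4
tcp_pos: [0.5532, 0.1743, 0.1823]
ee_rot: [[0.974, 0.225, 0.004], [0.225, -0.974, 0.001], [0.004, -0.0, -1.0]]
wrist_force: [3.3, -0.3, 2.5]
gripper_width: 0.109
```

```bash
python3 - <<'E'
from h import *
s=sense();print(s['time_s'],rel(s),s['wrist_force'],s['gripper_width'])
tilt('scene','s6.png')
E
```

```text
16.4 [74.8 -0.2 40.3] [ 3.3328334  -0.32810202  2.4583892 ] 0.10874139966076234
tilt 611 2.3 yaw 0.0 dist handle->face 50.3
```

View pics/s6.png

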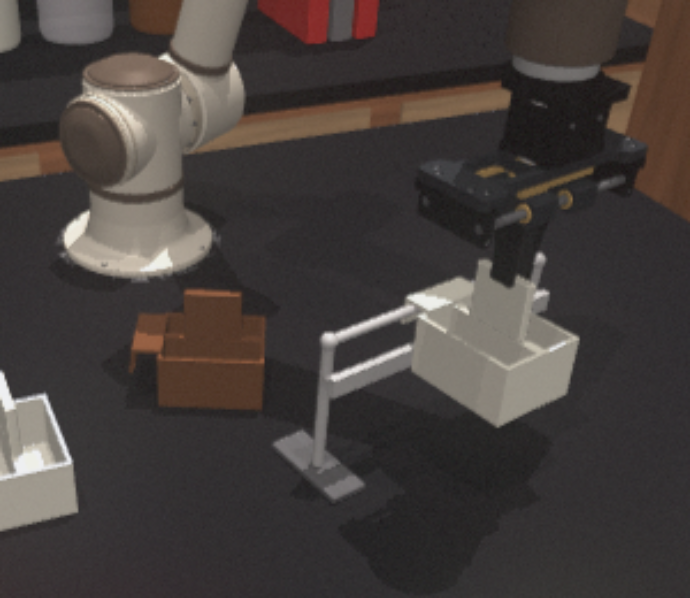

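Request:
{"name": "arm_command", "arguments": {
  "rows": [
    {"fingers": 0,"travel": [-0.1,0,0.15],"roll": 0},
    {"fingers": 0,"travel": [-0.2,0,0.3],"roll": 0},
    {"fingers": 0,"travel": [-0.2,0,0.35],"roll": 0},
    {"fingers": 0,"travel": [-0.2,0,0.35],"roll": 0},
    {"fingers": 0,"travel": [-0.2,0,0.35],"roll": 0}
  ]
}}

```text
time_s: 16.95
tcp_pos: [0.554, 0.1746, 0.1816]
ee_rot: [[0.974, 0.226, 0.011], [0.226, -0.974, 0.003], [0.012, -0.001, -1.0]]
wrist_force: [6.6, -0.4, 8.6]
gripper_width: 0.11
```

```bash
python3 - <<'E'
from h import *
s=sense();print(s['time_s'],rel(s),s['wrist_force'],s['gripper_width'])
tilt('scene')
E
```

```text
16.95 [75.6 -0.1 39.6] [ 6.59494037 -0.4141152   8.57386805] 0.1098061811878728
tilt 615 1.7 yaw 0.1 dist handle->face 50.1
```

Request:
{"name": "arm_command", "arguments": {
  "rows": [
    {"fingers": 0,"travel": [0,0,-0.2],"roll": 0},
    {"fingers": 0,"travel": [0,0,-0.25],"roll": 0},
    {"fingers": 20,"travel": [0,0,-0.25],"roll": 0},
    {"fingers": 30,"travel": [0,0,-0.25],"roll": 0},
    {"fingers": 40,"travel": [0,0,-0.25],"roll": 0},
    {"fingers": 50,"travel": [0,0,-0.25],"roll": 0},
    {"fingers": 50,"travel": [0,0,-0.25],"roll": 0}
  ]
}}

```text
time_s: 17.7
tcp_pos: [0.5493, 0.1732, 0.1796]
ee_rot: [[0.974, 0.224, -0.001], [0.224, -0.974, -0.001], [-0.001, 0.0, -1.0]]
wrist_force: [0.4, -0.2, -0.4]
gripper_width: 0.453
```

```bash
python3 - <<'E'
from h import *
s=sense();print(s['time_s'],rel(s),s['wrist_force'],s['gripper_width'])
tilt('scene')
E
```

```text
17.7 [70.7 -0.3 37.6] [ 0.37469436 -0.23764785 -0.40431615] 0.4525829972196364
tilt 420 1.0 yaw 0.4 dist handle->face 55.9
```

Request:
{"name": "arm_command", "arguments": {
  "rows": [
    {"fingers": 50,"travel": [0,0,-1],"roll": 0},
    {"fingers": 50,"travel": [0,0,-4],"roll": 0},
    {"fingers": 50,"travel": [0,0,-8],"roll": 0},
    {"fingers": 50,"travel": [0,0,-12],"roll": 0},
    {"fingers": 50,"travel": [0,0,-15],"roll": 0},
    {"fingers": 50,"travel": [0,0,-15],"roll": 0},
    {"fingers": 50,"travel": [0,0,-15],"roll": 0},
    {"fingers": 50,"travel": [0,0,-15],"roll": 0}
  ]
}}

```text
time_s: 18.55
tcp_pos: [0.5491, 0.1732, 0.3291]
ee_rot: [[0.974, 0.225, -0.002], [0.225, -0.974, -0.001], [-0.002, 0.0, -1.0]]
wrist_force: [-1.3, -0.1, -0.5]
gripper_width: 0.499
```

```bash
python3 - <<'E'
from h import *
s=sense();print(s['time_s'],rel(s),s['wrist_force'])
C=cam('wrist'); iw,dw=capture('wrist'); W=cloud('wrist',dw,C)
u=(W[...,:2]@ex-RU)*1e3; v=(W[...,:2]@ey-RV)*1e3; z=(W[...,2]-RZ)*1e3
m=(u>5)&(u<160)&(abs(v)<60)&(iw.min(-1)>90)
r=m&(z>-5)&(z<16); print('rim/lip z pts',r.sum(),'front u99',np.percentile(u[r],99.5))
f=m&(z>-12)&(z<10)&(u>120); b=m&(z>-12)&(z<12)&(u<45)&(u>28)
for n,k in (('front rim',f),('u28-45',b)): print(n,k.sum(),np.median(u[k]).round(1) if k.any() else 0,np.percentile(z[k],[25,50,75]).round(1) if k.any() else 0)
h=m&(z>45); print('handle top',h.sum(),np.polyfit(u[h],z[h],1),u[h].min(),u[h].max(),np.median(z[h]))
im,d=capture('scene'); S=cloud('scene',d); us=(S[...,:2]@ex-RU)*1e3; vs=(S[...,:2]@ey-RV)*1e3; zs=(S[...,2]-RZ)*1e3
h=(us>20)&(us<140)&(abs(vs)<20)&(zs>40)&(zs<75)&(im.min(-1)>90);print('scene handle',h.sum(),us[h].min(),us[h].max(),np.percentile(zs[h],97))
g=(us>115)&(us<145)&(abs(vs)<44)&(zs<0)&(zs>-45)&(im.min(-1)>60);p=np.polyfit(zs[g],us[g],1);print('front face',g.sum(),p,'tilt',-np.degrees(np.arctan(p[0])))
save('s7.png',np.hstack([cv2.resize(im[100:320,260:460],(400,440)),cv2.resize(iw,(400,300))[:, :][np.r_[0:300,[299]*140]]]))
for l in ['plain_caddy']: print([(np.round(x['position'],3),x['p']) for x in search_frame('scene',l)])
E
```

```text
18.55 [ 70.5  -0.3 187.1] [-1.25638997 -0.13979902 -0.45072261]
rim/lip z pts 2609 front u99 128.1875171916747
front rim 447 126.1 [3.8 4.5 5. ]
u28-45 148 36.4 [2.9 4.3 4.9]
handle top 7157 [   5.70275058 -293.93026552] 44.605855594396225 108.78619909750542 292.14784430552487
scene handle 290 43.52943180556679 103.57104875316725 60.620082660652095
front face 492 [-1.13505120e-02  1.27451437e+02] tilt 0.6503085074818321
[(array([ 0.452, -0.26 ,  0.034]), 0.79)]
```

View pics/s7.png

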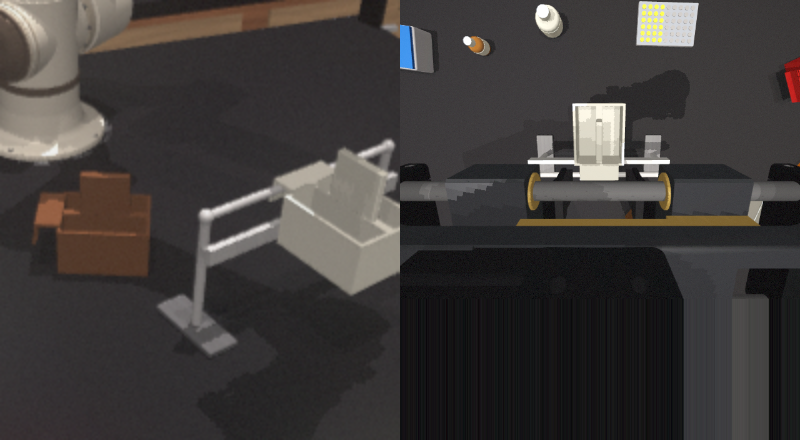

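Front rim z is +4.5 mm and back rim +4.3 mm relative to the rail (expected +5), so the caddy is level. The front face tilts about 0.6°, the handle top is at +60 mm as expected, and the gripper is well clear. Handing in.

```bash
python3 -c "
from station import *
print(finish_job())"
```

```text
the job is handed in; nothing more can be done
None
```

The white caddy with the lip is hanging level on the rail. I handed the job in at about 18.7 s; no verdict was reported.

**What I did:** I lifted the caddy by its handle. The tool can only turn about its own axis, so I tipped the caddy by pressing its front underside on the rail, which pivoted it in the grip. I set the lip over the rail at about 22°, swung the front down on an arc, let go and backed straight up.

**Last checks:**
- **Level:** the front and back rims are 4.5 and 4.3 mm above the rail's axis (5 expected). The front face reads 0.7° from level.
- **Position:** the handle top is 60 mm above the rail's axis, as it should be. The front face measures about 127.5 mm in front of it against 129 expected, within the 2 mm calibration error. I did not see the back wall on the rest bar directly.
- **Other caddy and robot:** the plain caddy reads within about 2 mm of where the same camera first put it. The gripper is about 15 cm clear of the hung caddy, and the wrist forces I read stayed under about 20 N.

**What failed or disagreed:**
- **Tipping:** the first attempt sprang back to 14°, so I repeated it with more press.
- **Grip slip:** the handle slipped about 5 mm in the grip at the end of the swing, with no effect on the hang.
- **Failed check:** one handle-top check on the wrist picture picked up the gripper itself, so I discarded it and used the scene camera.

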